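# Lock the shaft of a strap cutter

## Task

Lock the strap cutter's shaft: with a fingertip against one of its pegs, turn the slotted disc until its slot lines up with the locking bar, then push the bar by its tail through the slot until it stops fully home in the keeper on the other side. Nothing needs gripping: slide the bar, never lift it out of its guide, and leave the things standing about where they are.

Things in the scene. Friction and masses are not known exactly. Their poses are not given: they have to be found in the camera images.
- cutter: Strap cutter, a fixed bench machine: grey base 525 x 170 mm (x from -275 to 250 mm) with a flat dark steel top 45 mm above the table. Origin: on the disc's axis, at table height. Its x axis (level) is the direction in which the bar is pushed; z is up. At its far end, x = 145 to 235 mm, a roller head rises to 141 mm above the table.
- guide (a point): Middle of the floor of the bar's guide, on the cutter's top, 164 mm before the disc's axis. Two brass rails 196 mm long along the cutter's x (from 262 to 66 mm before the axis), 12 mm wide and 10 mm high, with an open-topped channel 19 mm wide between them in which the bar lies.
- keeper (a point): Foot of the keeper's inner end wall, on the cutter's top, 80 mm past the disc's axis: it stops the bar's nose. The keeper is a brass staple from 66 to 100 mm past the axis, 47 mm wide, its top 71 mm above the table, with an opening 23 mm wide and 21 mm high for the bar.
- disc (a joint): Angle of the slotted disc about the vertical (rad), positive anticlockwise from above. At 0 its slot lies along the cutter's x axis, in line with the bar; half a turn either way (+-3.14) is just as good. It turns freely either way past any angle it needs, with a stiff friction of about 0.12 N m, and stays where it is left.
- disc_center (a point): Centre of the disc's top face, 66 mm above the table; x along the slot, turning with the disc. Disc: steel, 120 mm diameter, 20 mm thick, lying flat, cut right across by a straight slot 22 mm wide with 4 mm bevels at both mouths, so that it is two half-moons with a dark slot between them.
- peg_a (a point): Top centre of one of the two upright round pegs on the disc, 14 mm diameter, standing 26 mm above the disc's face (top 92 mm above the table), 45 mm from the axis, on the disc's own +y side, square to the slot.
- peg_b (a point): Top centre of the other peg, the same, on the disc's own -y side.
- bar_nose (a point): Centre of the nose end face of the locking bar, 9 mm above the cutter's top; x points from tail to nose. The bar is loose: steel, 165 mm long, 16 mm wide, 18 mm high, about 0.4 kg, its last 14 mm tapering to 6 mm wide. It starts with its nose 70 to 90 mm short of the disc's axis. Fully home, the nose is 80 mm past the axis.
- bar_tab (a point): Centre of the pushing face of the upright tab at the bar's tail, 30 mm above the cutter's top and 165 mm behind the nose. The tab is 24 mm wide and 12 mm thick and rises from 13 to 46 mm above the cutter's top (58 to 91 mm above the table); its rear face is flush with the bar's tail end. Fully home, it is 85 mm short of the axis.
- wax_tin_mid (a point): Bystander: middle of a round tin, 40 mm diameter, 30 mm high, standing on the cutter's top beside the guide.
- awl_grip (a point): Bystander: grip of an awl with a wooden handle, 140 mm long, lying on the cutter's top on the other side of the guide.
- spool_mid (a point): Bystander: middle of an upright thread spool, 52 mm diameter, 60 mm high, on the table beside the cutter.
- dye_bottle_mid (a point): Bystander: middle of a brown bottle, 48 mm diameter, 110 mm high, on the table beside the cutter.
- eyelet_jar_mid (a point): Bystander: middle of a pale jar with a metal lid, 60 mm diameter, 70 mm high, on the table beside the cutter.
- strap_die_mid (a point): Bystander: middle of a dark steel ring die, 64 mm diameter, 30 mm high, on the table beside the cutter.
- bar: The locking bar as a whole; origin under its middle, 82.5 mm from nose and tail; x points to the nose.
Things that resemble listed ones, but are neither listed nor needed, are in the scene too. Leave any blue or yellow look-alike of the bar alone.

How it is judged:
By the outcome, as a careful person would: the job done as asked, in the order asked, and still so for the second after the job is handed in, with the robot touching nothing.
It also fails if it takes over 51 s, if anything falls off the work surface, if the arm or the gripper's body presses on something with over 40 N, if the wrist force passes 120 N, or if a joint passes its speed limit or range.

## Robot

A 7-joint arm with a two-finger parallel gripper is mounted at the origin on the work surface. World frame = base frame: x ahead of the robot, y to its left, z up, the work surface at z = 0. Lengths are in m, angles in degrees, forces in N, time in s.
With the tool pointing down it reaches from about 0.4 to 0.9 m from the base axis. Payload 5.6 kg.
Tool frame: the origin (TCP) lies midway between the tips of the shut fingers; the grasp point (between the pads) lies 19 mm behind it; z points along the fingers, x is the direction in which the jaws open and shut, and the axes are right-handed (so a half turn about z gives the same grasp; the last joint's range is limited). The gripper opens to 92 mm and grips with 3 to 60 N. Pads are 20 mm wide; open, the fingers measure 128 mm over their backs; the gripper's body (75 mm by 189 mm) begins 69 mm behind the grasp point.
Start: joints at [-71.104, 26.786, -0.665, 91.828, 0.344, 61.387, -3.226], TCP at [0.237, 0.605, 0.215] pointing down, gripper open.
Joint ranges: [-144.91, 144.91], [-17.63, 115.5], [-89.93, 88.59], [15.96, 139.68], [-74.01, 254.01], [8.47, 105.57], [-167.45, 167.45]. Speed limits (degrees/s): [147.25, 147.25, 180, 180, 180, 180, 180].

## Interface

Orientations are given as a 3x3 rotation matrix whose columns are the frame's x, y, z axes.
In Python, from cell import env, solver, camera, camera_info, order, cut_out, get_time, get_qpos, get_dq, get_effort, get_position, get_eef_rot, get_force, get_wrist_torque, get_grip_width gives the robot as it stands. Calls block until the motion is done:
- env.move_to(position, orientation): joint-space move of the TCP to a pose.
- env.move_linear(position, ori=None, rate=0.15, max_force=None): straight line of the TCP; ori=None keeps the orientation; rate is the mean speed in m/s. With max_force (N) it stops when the force on the tool has changed by that much, and returns True; else False.
- env.set_joints(angles): joint-space move.
- env.move_gripper(opening, force=None): opening from 0.0 (shut) to 1.0 (fully open); force is the grip in N (None keeps the last); returns when the fingers have stopped.
- env.dwell(seconds).
- solver.ik(position, orientation): joint angles nearest the present ones, or None.
- camera(name): name is "scene" or "side" or "wrist"; returns the picture (400x640x3 uint8, red, green, blue); there is no depth.
- camera_info(name): a dict with "mtx" (3x3 intrinsics, pixels), "view" (4x4, takes a point from world to camera coordinates). Camera axes: x right, y down, z forward; pixel columns grow to the right and rows downward; lengths in m; the calibration is good to about 2 mm. A picture is of the moment at which its call begins: read the wrist's pose just before it. camera_info takes no time and is no camera call; for the wrist camera it gives the pose at the moment of the call.
A pose or a line that the arm cannot do raises env.Unreachable and nothing moves.
- order.job_done(): hands the job in, once; it reports no verdict.
Trained networks look in the newest picture that a camera, given by its name, has taken for a name from the list of things; names that differ only in an ending like _2 or _b are one class to them, and where a whole thing is asked for, a point or a joint stands for the part that bears it (a point fixed in the world has none). Each returns a list of dicts, best first, with "p" (0 to 1); they miss things now and then, are a little off and sometimes report something else, mostly with a low value. They report only what shows in the picture. A call takes as long as a camera call. They do not tell look-alikes from the thing itself.
- cut_out(camera, target): "region" (400x640 bool, what is visible of it) and "centre" ([row, column] in pixels, amid what is visible of it).
Readings, each from a call of its own:
- get_time(): time.
- get_qpos(): joint angles.
- get_dq(): joint speeds.
- get_effort(): joint torques, N m.
- get_position(): TCP position.
- get_eef_rot(): TCP orientation.
- get_force(): force on the tool from outside, world axes, zero at the start.
- get_wrist_torque(): the same for the moment, N m.
- get_grip_width(): opening from 0.0 (shut) to 1.0 (fully open).
Only numpy, scipy, OpenCV 4.12 (cv2) and the standard library are available. Lean on these libraries where they do the work, as an engineer would, in place of code of your own. Each camera call takes 0.05 s, during which the arm holds its last target. There are 200 camera calls.

## Working session

There is one attempt and no reset: what is moved stays moved. The work goes in short steps, each a Python script; the robot and the scene stay as the last script left them, time stands still between calls to the robot, and variables do not carry over. Pictures are saved under pics/ and viewed, about 8 in all and at most 12, crops included, and the job is handed in when it is done.

```bash
mkdir -p pics; ls
python3 - <<'E'
from cell import *
import cv2,numpy as np
ims=[]
for n in ("scene","side"):
    im=camera(n); cv2.imwrite(f"pics/{n}0.png",im[:,:,::-1]); i=camera_info(n)
    print(n,i["mtx"].round(1).tolist(),i["view"].round(4).tolist())
    for t in ("cutter","disc","peg_a","bar","bar_tab","bar_nose","guide","keeper","disc_center"):
        try:
            print(t,[(round(d["p"],2),np.round(d["centre"]).tolist(),int(d["region"].sum())) for d in cut_out(n,t)][:4])
        except Exception as e: print(t,e)
print(get_time())
E
```

```text
pics
scene [[459.7, 0.0, 316.3], [0.0, 459.7, 212.0], [0.0, 0.0, 1.0]] [[0.4067, 0.9135, -0.0049, -0.1322], [0.683, -0.3077, -0.6625, -0.3552], [-0.6067, 0.2661, -0.749, 2.0017], [0.0, 0.0, 0.0, 1.0]]
cutter [(0.59, [214.0, 350.0], 5945)]
disc [(0.6, [205.0, 341.0], 780), (0.51, [222.0, 284.0], 106)]
peg_a [(0.97, [205.0, 342.0], 764)]
bar [(0.79, [236.0, 168.0], 307), (0.75, [213.0, 292.0], 267), (0.73, [273.0, 295.0], 300), (0.45, [156.0, 410.0], 131)]
bar_tab [(0.71, [274.0, 296.0], 288), (0.7, [214.0, 292.0], 270), (0.65, [236.0, 168.0], 352), (0.51, [154.0, 410.0], 215)]
bar_nose [(0.82, [238.0, 164.0], 313), (0.76, [211.0, 296.0], 274), (0.63, [274.0, 299.0], 325)]
guide [(0.56, [210.0, 347.0], 5910)]
keeper [(0.95, [208.0, 349.0], 5978), (0.72, [211.0, 298.0], 178)]
disc_center [(0.96, [203.0, 341.0], 770)]
side [[385.3, 0.0, 322.4], [0.0, 385.3, 200.8], [0.0, 0.0, 1.0]] [[0.7232, -0.6905, 0.0125, -0.4788], [-0.4166, -0.4506, -0.7896, 0.2445], [0.5509, 0.5658, -0.6135, 0.9088], [0.0, 0.0, 0.0, 1.0]]
cutter [(0.74, [199.0, 291.0], 7181)]
disc [(0.63, [192.0, 292.0], 917)]
peg_a [(0.88, [194.0, 289.0], 940)]
bar [(0.83, [372.0, 433.0], 1077), (0.71, [226.0, 327.0], 411), (0.65, [214.0, 387.0], 298), (0.57, [175.0, 191.0], 323)]
bar_tab [(0.83, [372.0, 434.0], 1276), (0.82, [225.0, 323.0], 375), (0.69, [174.0, 186.0], 292)]
bar_nose [(0.9, [170.0, 188.0], 386), (0.62, [226.0, 323.0], 402), (0.61, [374.0, 432.0], 1102), (0.54, [216.0, 392.0], 343)]
guide [(0.72, [189.0, 228.0], 296)]
keeper [(0.85, [200.0, 291.0], 7115), (0.27, [227.0, 325.0], 382)]
disc_center [(0.69, [192.0, 292.0], 896)]
1.0
```

Run:
```python
import cv2
a=cv2.imread("pics/scene0.png");b=cv2.imread("pics/side0.png")
A=cv2.resize(a[120:320,130:450],(800,500),interpolation=cv2.INTER_CUBIC)
B=cv2.resize(b[100:300,170:490],(800,500),interpolation=cv2.INTER_CUBIC)
cv2.imwrite("pics/A.png",A);cv2.imwrite("pics/B.png",B)
```

```text
(no output)
```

View pics/A.png

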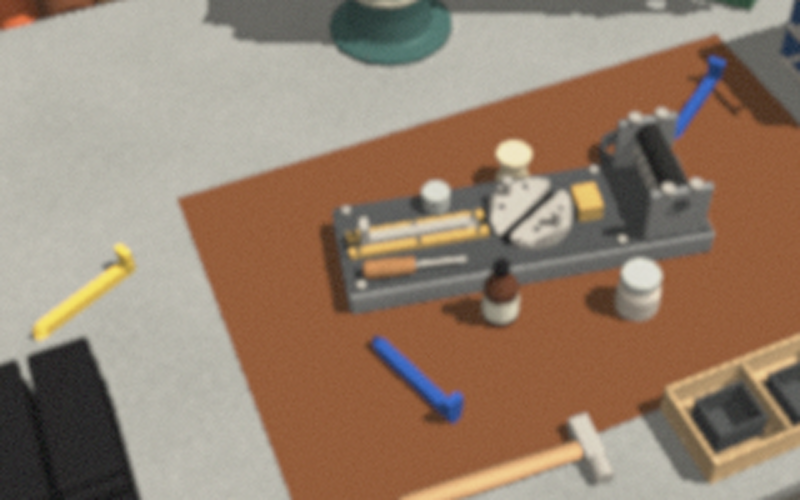

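View pics/B.png

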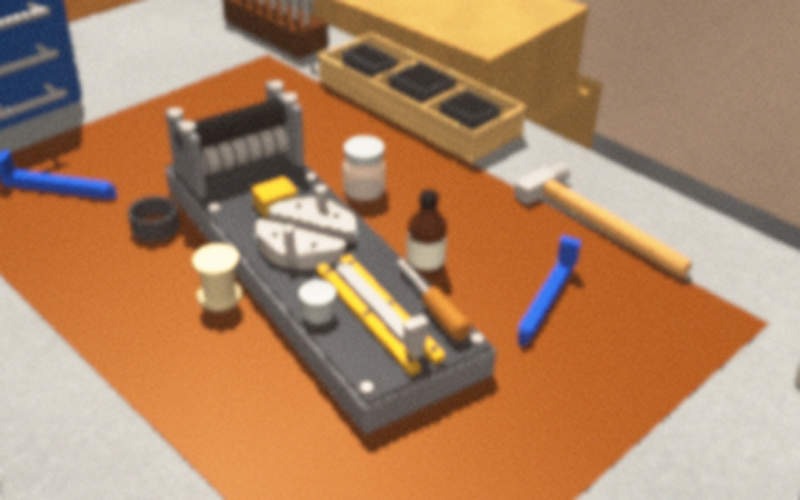

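Bar candidates in the scene image (row, col): yellow look-alike (236,168), blue ones (273,295) and (156,410), and steel bar between the brass rails (213,292). I choose the steel one. The disc is at about (205,343), the keeper at (200,365), and the slot is clearly off the cutter's axis. Next I get a rough pose, then look with the wrist camera.

```bash
cat > h.py <<'E'
from cell import *
import cv2,numpy as np
from scipy.optimize import least_squares
def ray(n,uv,z,info=None):
    i=info or camera_info(n); V=i["view"]; R=V[:3,:3]; c=-R.T@V[:3,3]
    d=R.T@np.linalg.inv(i["mtx"])@np.array([uv[0],uv[1],1.]); return c+d*(z-c[2])/d[2]
def proj(i,P):
    P=np.atleast_2d(P); q=(i["view"][:3,:3]@P.T).T+i["view"][:3,3]; q=(i["mtx"]@q.T).T; return q[:,:2]/q[:,2:]
def down(yaw): # tool x along yaw, z down
    c,s=np.cos(yaw),np.sin(yaw); return np.array([[c,s,0],[s,-c,0],[0,0,-1.]])
E
python3 - <<'E'
from h import *
A=lambda x,y:(130+x/2.5,120+y/2.5)
B=lambda x,y:(170+x/2.5,100+y/2.5)
for nm,n,p,z in [("disc","scene",A(532,212),.066),("disc","side",B(306,228),.066),("keeper","scene",A(588,198),.071),("keeper","side",B(272,192),.071),
 ("tab","scene",A(363,222),.091),("tab","side",B(414,322),.091),("slot1","scene",A(508,238),.066),("slot2","scene",A(556,190),.066),("slot1","side",B(262,212),.066),("slot2","side",B(350,245),.066),
 ("baseC1","scene",A(345,208),.045),("baseC2","scene",A(357,285),.045)]:
    print(nm,n,ray(n,p,z).round(3))
i=camera_info("wrist");V=i["view"];c=-V[:3,:3].T@V[:3,3]
print(get_position(),get_eef_rot().round(3).tolist(),c,V[:3,:3].round(3).tolist(),i["mtx"].round(1).tolist())
E
```

```text
disc scene [0.548 0.003 0.066]
disc side [ 0.533 -0.002  0.066]
keeper scene [0.561 0.085 0.071]
keeper side [0.547 0.08  0.071]
tab scene [ 0.49  -0.227  0.091]
tab side [ 0.489 -0.229  0.091]
slot1 scene [ 0.579 -0.049  0.066]
slot2 scene [0.524 0.053 0.066]
slot1 side [0.515 0.06  0.066]
slot2 side [ 0.55  -0.063  0.066]
baseC1 scene [ 0.414 -0.23   0.045]
baseC2 scene [ 0.555 -0.264  0.045]
[0.23679521 0.60531936 0.2145801 ] [[0.364, 0.931, 0.0], [0.931, -0.364, -0.0], [-0.0, 0.0, -1.0]] [0.1621139  0.63363051 0.38473482] [[0.364, 0.932, -0.0], [0.893, -0.349, 0.284], [0.265, -0.104, -0.959]] [[294.7, 0.0, 321.8], [0.0, 294.7, 198.6], [0.0, 0.0, 1.0]]
```

Run:
```python
from h import *
env.move_gripper(0.0)
env.move_to(np.array([.56,-.05,.26]),down(np.radians(78)))
i=camera_info("wrist"); im=camera("wrist"); cv2.imwrite("pics/w1.png",im[:,:,::-1])
np.savez("w1.npz",**i)
for t in ("disc","peg_a","bar","bar_tab","bar_nose","keeper"):
    print(t,[(round(d["p"],2),np.round(d["centre"],1).tolist(),int(d["region"].sum())) for d in cut_out("wrist",t)][:4])
print(get_time(),get_position(),get_qpos())
cv2.imwrite("pics/w1b.png",cv2.resize(im[:,:,::-1],(800,500),interpolation=cv2.INTER_CUBIC))
```

```text
disc [(0.62, [150.5, 360.5], 7286)]
peg_a [(0.67, [150.4, 359.6], 7228)]
bar [(0.81, [259.8, 209.5], 856), (0.81, [10.9, 585.2], 591), (0.7, [154.6, 218.7], 2128), (0.55, [150.0, 360.0], 7444)]
bar_tab [(0.85, [153.2, 219.0], 2143), (0.77, [13.8, 590.2], 632), (0.63, [261.3, 210.1], 837), (0.3, [38.3, 513.4], 1937)]
bar_nose [(0.67, [263.7, 207.0], 907), (0.57, [152.5, 218.5], 2235)]
keeper [(0.65, [140.8, 392.1], 52201)]
5.2917 [ 0.56003467 -0.04982081  0.25997802] [-24.63079989  16.70329177  32.33242342 103.25310624  -9.94383777
  62.87420468  89.18433151]
```

View pics/w1b.png

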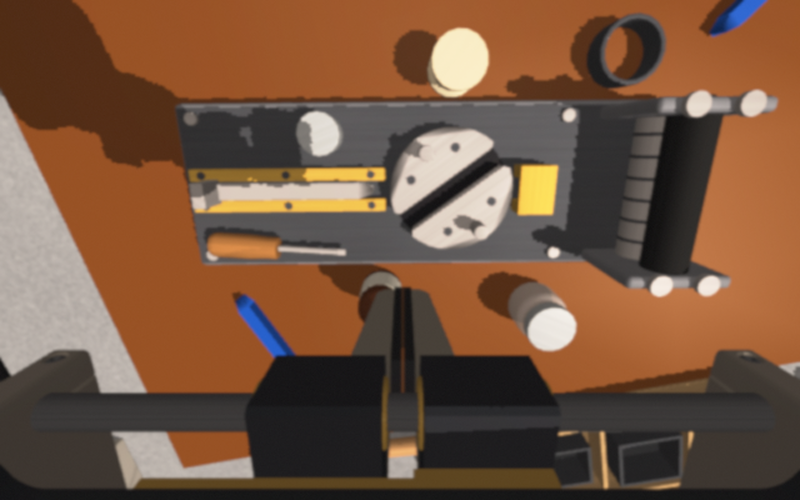

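The wrist view (800x500) shows the steel bar with its tab at (205,195) between the rails, awl below, tin (320,133) above. The disc is at (452,188) with its slot rising to the right by about 30°, pegs near (415,152) and (478,230), and the yellow-brass keeper is at (538,190).

```bash
cat >> h.py <<'E'
def C(p,P):
    P=np.atleast_2d(P); c,s=np.cos(p[2]),np.sin(p[2])
    return np.c_[p[0]+c*P[:,0]-s*P[:,1],p[1]+s*P[:,0]+c*P[:,1],P[:,2]]
E
python3 - <<'E'
from h import *
i=dict(np.load("w1.npz"))
P=np.array([(-.262,.0215,.055),(-.066,.0215,.055),(-.262,-.0215,.055),(-.066,-.0215,.055),(.066,.0235,.071),(.1,.0235,.071),(.1,-.0235,.071),(.066,-.0235,.071)])
uv=np.array([(190,168),(386,168),(193,212),(386,212),(519,165),(557,164),(556,216),(518,214)])/1.25
f=least_squares(lambda p:(proj(i,C(p,P))-uv).ravel(),[.54,0,1.36])
p=f.x;print(p,np.degrees(p[2]),f.fun.reshape(-1,2).round(1).tolist());np.save("p.npy",p)
im=cv2.imread("pics/w1.png");S=2.5
x0,y0=140,70
big=cv2.resize(im[y0:y0+150,x0:x0+320],None,fx=S,fy=S,interpolation=cv2.INTER_CUBIC)
def dr(L,col):
    q=((proj(i,C(p,L))-[x0,y0]+.5)*S).astype(int); cv2.polylines(big,[q.reshape(-1,1,2)],True,col,1)
dr(P[[0,1,3,2]],(0,255,0));dr(P[4:],(0,255,0))
t=np.linspace(0,2*np.pi,60);dr(np.c_[.06*np.cos(t),.06*np.sin(t),0*t+.066],(255,0,0))
th=np.radians(35);c,s=np.cos(th),np.sin(th);R=np.array([[c,-s],[s,c]])
for y in(.011,-.011):
    dr(np.c_[(R@np.array([[-.055,y],[.055,y]]).T).T,[.066]*2],(0,0,255))
for y in(.045,-.045):
    q=R@[0,y]; dr(np.c_[q[0]+.007*np.cos(t),q[1]+.007*np.sin(t),0*t+.092],(0,0,255))
dr(np.array([(-.245,.012,.091),(-.245,-.012,.091),(-.233,-.012,.091),(-.233,.012,.091)]),(255,0,255))
cv2.imwrite("pics/fit.png",big)
E
```

```text
[0.53901088 0.00410066 1.37094569] 78.54940199030054 [[-1.3, 0.9], [-1.1, -0.2], [2.0, -0.3], [-0.4, -1.3], [2.6, 0.6], [0.8, 1.2], [-2.7, -1.5], [0.2, 0.3]]
```

View pics/fit.png

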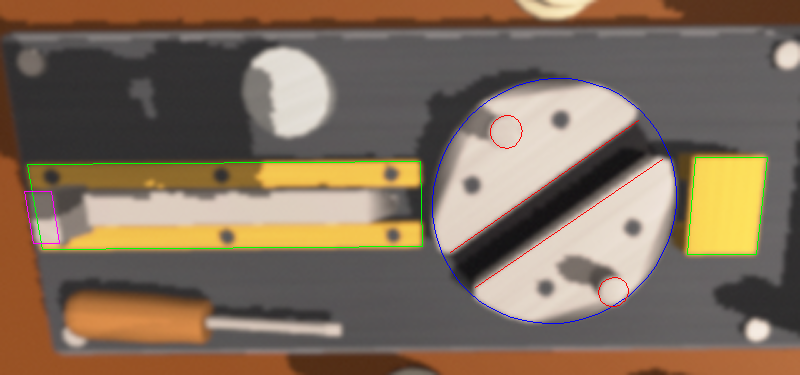

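The fit overlay matches the rails, keeper and disc rim to within a pixel. The disc is at about +35°, so it needs to turn clockwise. I'll push peg_a (upper left) along +x with the side of the shut fingers.

Run:
```python
from h import *
p=np.load("p.npy");R=down(p[2])
W=lambda x,y,z:C(p,[(x,y,z)])[0]
def X():
    d=get_position()-[p[0],p[1],0]; c,s=np.cos(p[2]),np.sin(p[2]); return np.round([c*d[0]+s*d[1],-s*d[0]+c*d[1],d[2]],4)
env.move_to(W(-.073,.041,.16),R)
env.move_linear(W(-.073,.041,.076),rate=.1,max_force=8)
print(X(),get_force().round(2))
h=env.move_linear(W(-.028,.041,.076),rate=.03,max_force=1.5)
x=X();print(h,x,get_force().round(2))
off=-.0328-x[0]; print("half width est",off)
```

```text
[-0.073   0.0404  0.0765] [-0.24 -0.35  0.37]
True [-0.0463  0.0415  0.0756] [-0.78 -0.02 -0.37]
half width est 0.013499999999999998
```

```bash
cat >> h.py <<'E'
p=np.load("p.npy");R=down(p[2])
W=lambda x,y,z:C(p,[(x,y,z)])[0]
def X():
    d=get_position()-[p[0],p[1],0]; c,s=np.cos(p[2]),np.sin(p[2]); return np.round([c*d[0]+s*d[1],-s*d[0]+c*d[1],d[2]],4)
def look(name,th,tabx):
    i=camera_info("wrist"); im=camera("wrist")[:,:,::-1]; S=3; t=np.linspace(0,6.28,60)
    o=proj(i,W(-.05,0,.066))[0].round().astype(int)-[133,75]; o=np.maximum(o,0)
    big=cv2.resize(im[o[1]:o[1]+160,o[0]:o[0]+266],None,fx=S,fy=S,interpolation=cv2.INTER_CUBIC)
    def dr(L,col): cv2.polylines(big,[((proj(i,C(p,L))-o+.5)*S).astype(int).reshape(-1,1,2)],True,col,1)
    c,s=np.cos(th),np.sin(th);Q=np.array([[c,-s],[s,c]])
    for y in(.011,-.011): dr(np.c_[(Q@np.array([[-.055,y],[.055,y]]).T).T,[.066]*2],(0,0,255))
    for y in(.045,-.045):
        q=Q@[0,y]; dr(np.c_[q[0]+.007*np.cos(t),q[1]+.007*np.sin(t),0*t+.092],(0,0,255))
    dr(np.array([(tabx+a,b,.091) for a,b in((0,.012),(0,-.012),(.012,-.012),(.012,.012))]),(255,0,255))
    dr(np.array([(a,b,.071) for a,b in((.066,.0235),(.1,.0235),(.1,-.0235),(.066,-.0235))]),(0,255,0))
    cv2.imwrite(f"pics/{name}.png",big)
E
python3 - <<'E'
from h import *
print(env.move_linear(W(-.0225,.041,.076),rate=.04,max_force=20),X(),get_force().round(2))
env.move_linear(W(-.045,.041,.076),rate=.1)
env.move_linear(W(-.075,.041,.20),rate=.2)
env.move_linear(W(-.075,-.06,.24),rate=.2)
look("t1",0.,-.245);print(get_time())
E
```

```text
False [-0.0231  0.0416  0.0757] [-2.91 -2.72 -1.55]
10.4333
```

View pics/t1.png

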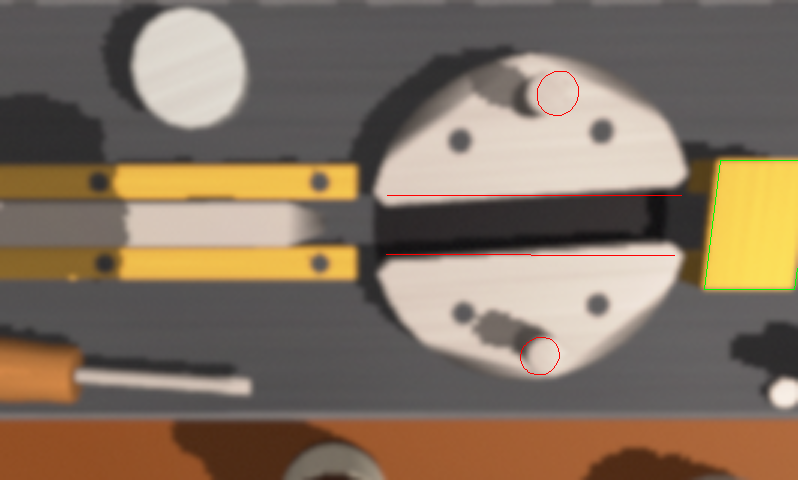

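The slot still rises about 3.3° across columns 390–665, so the disc is about +3.3° short. That means roughly 2.6 mm more push on the peg.

Run:
```python
from h import *
env.move_linear(W(-.06,.041,.20),rate=.25)
env.move_linear(W(-.05,.041,.076),rate=.12,max_force=10)
print(env.move_linear(W(-.0199,.041,.076),rate=.04,max_force=20),X(),get_force().round(2))
env.move_linear(W(-.045,.041,.076),rate=.1)
env.move_linear(W(-.075,.041,.20),rate=.2)
env.move_linear(W(-.075,-.06,.24),rate=.2)
look("t2",0.,-.245);print(get_time())
```

```text
False [-0.0199  0.0412  0.0759] [-1.49 -0.76 -0.33]
15.0417
```

View pics/t2.png

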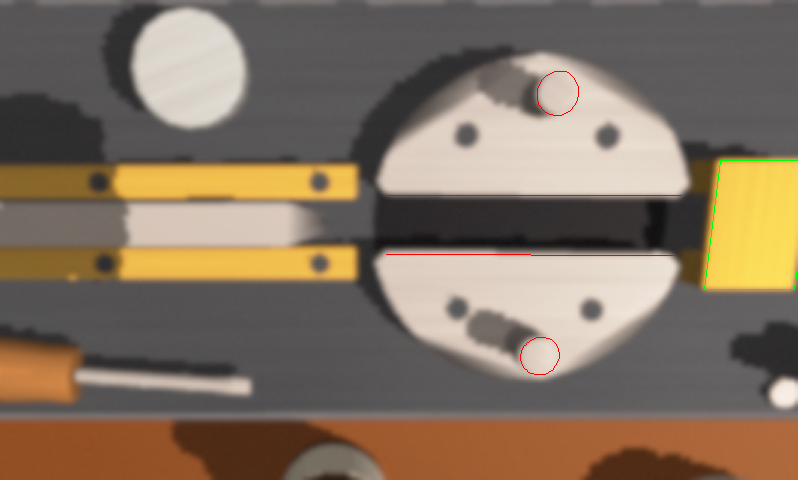

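The slot edges now lie on the red 0° lines, so the disc is aligned to within 0.5°. Next I push the bar by its tab.

Run:
```python
from h import *
env.move_linear(W(-.282,0,.17),rate=.25)
print(env.move_linear(W(-.282,0,.070),rate=.12,max_force=8),X())
print(env.move_linear(W(-.200,0,.070),rate=.05,max_force=15),X(),get_force().round(2),get_time())
print(env.move_linear(W(-.115,0,.070),rate=.05,max_force=20),X(),get_force().round(2),get_time())
print(env.move_linear(W(-.092,0,.070),rate=.03,max_force=20),X(),get_force().round(2),get_time())
```

```text
False [-0.2822 -0.0006  0.0706]
False [-0.2   0.    0.07] [ 0.11 -1.98 -0.41] 18.875
False [-0.115  0.     0.07 ] [ 1.27 -1.82  0.  ] 20.725
False [-0.0986 -0.0005  0.0703] [ -3.38 -16.95   1.78] 21.6417
```

Run:
```python
from h import *
print(env.move_linear(W(-.088,0,.070),rate=.05,max_force=18),X(),get_force().round(2))
env.move_linear(W(-.13,0,.070),rate=.1)
env.move_linear(W(-.13,0,.20),rate=.2)
env.move_linear(W(-.075,-.06,.24),rate=.2)
look("t3",0.,-.085);print(get_time(),get_force().round(2))
```

```text
False [-0.0984 -0.001   0.0707] [ -5.45 -25.62   4.14]
23.9083 [ 0.23 -0.54 -0.38]
```

View pics/t3.png

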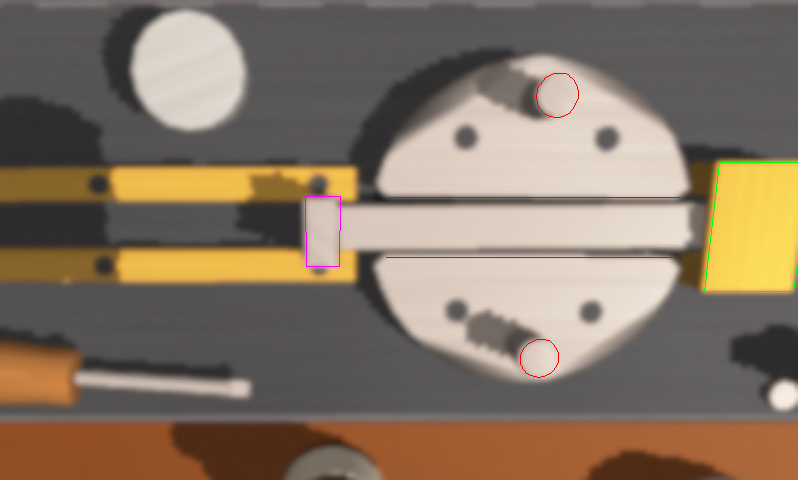

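The bar runs through the slot into the keeper, and its tab (322,231) fills the predicted fully-home outline. The force rose from 17 to 26 N with no further travel, so the bar is against the stop.

```bash
python3 -c "
from cell import *
order.job_done(); print(get_time())"
```

```text
the job is handed in; nothing more can be done
the job is handed in; nothing more can be done
```

The strap cutter's shaft is locked, and the job was handed in at about 24 s.

**Disc:** I pushed peg_a with the side of the shut fingers and turned the disc from about +35° to 0°. The first push stopped about 3.3° short, so I gave it a second one. In the wrist picture the slot was then within about 0.5° of the bar.

**Bar:** I pushed it by its tail tab through the slot into the keeper until it stopped. Pressing harder at the end raised the force from 17 N to about 26 N with no more travel. The tab's rear face came out at about 85 mm short of the axis, which is the fully-home figure.

**Last checks:** The final picture, taken with the arm clear, shows the tab on its predicted fully-home outline and the bar inside the keeper. The tin and awl are where they were. That picture did not show the spool, jar or die, and only part of the bottle, but the arm did not go near them. No check failed or disagreed.

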